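# Close the sticky sliding cover of the punch chest

### The job

Close the red sliding cover of the grey tool chest on the forge bench, so that no grit falls on the punches: slide it away from the robot until it is fully home against the chest's far wall, straight in its tracks. The tracks are sticky and the cover racks, so push its two black knobs by turns, a little at each end, and never let the cover skew by 10 degrees in its tracks (one knob about 35 mm ahead of the other); leave the mug and the blue bottle where they stand.

Things in the scene. Friction and masses are not known exactly. Their poses are not given: they have to be found in the camera images.
- chest: Fixed grey steel chest, 300 x 330 x 71 mm high, anywhere mid-bench, turned up to 20 deg. Near deck to x=-30 mm and 35 mm side lips are its top (z=71). Origin: underside, mid-width, 170 mm from the near face, 130 from the far one. x: along the tracks, closing direction, away from the robot; y: left; z up. Far wall's inner face at x=+120 mm. (A small green box elsewhere is not concerned.)
- cover: Loose red plate, 0.8 kg, lying in the tracks under the lips. Origin: underside (z=60 mm), midway between two black knobs of 30 mm diameter at y=+-110 mm, tops at z=104; plate top z=66, front edge at x=+40. Home: origin at chest x=+80 mm; starts 55 to 85 mm short. Dry friction 3-7 N, stays put. A push on one knob pivots it about near the other; wedges at 11 deg. Axes as the chest's.
- mug: White mug, 80 mm across, 95 mm high, on the bench to one side of the chest; origin at the centre of its underside. Leave alone.
- bottle: Blue bottle, 74 mm across, 200 mm high, on the bench on the chest's other side; origin at the centre of its underside. Leave alone.

How it is judged:
At the end, for the whole second after the job is handed in: The cover lies flat in its tracks, within 12 mm of fully home against the far wall, straight to within 4 degrees, at rest and released (x of cover in the frame of chest above 0.068 m and angle between the x axis of cover and the x axis of chest, either way round below 0.07 rad and z of cover in the frame of chest between 0.054 and 0.066 m and linear speed of cover below 0.01 m/s); the robot touches nothing.
It fails at once if the cover racks: it stands 10 degrees or more askew in the chest's tracks (angle between the x axis of cover and the x axis of chest, either way round above 0.175 rad).
It fails at once if the mug is moved by more than 30 mm (distance of mug from where it was at the start of the episode above 0.03 m).
It fails at once if the bottle is moved by more than 30 mm (distance of bottle from where it was at the start of the episode above 0.03 m).
It also fails if it takes over 58 s, if anything falls off the work surface, if the arm or the gripper's body presses on something with over 40 N, if the wrist force passes 120 N, or if a joint passes its speed limit or range.

### The arm

A 7-joint arm with a two-finger parallel gripper is mounted at the origin on the work surface. World frame = base frame: x ahead of the robot, y to its left, z up, the work surface at z = 0. Lengths are in m, angles in rad, forces in N, time in s.
With the tool pointing down it reaches from about 0.4 to 0.85 m from the base axis. Payload 10.4 kg.
Tool frame: the origin (TCP) lies between the finger pads; the fingertips stand ahead of it and the grasp point (between the pads) lies 3 mm ahead of it (r.tips_ahead is the z of the fingertips in the tool frame, in m); z points along the fingers, y is the line along which they close (so a half turn about z gives the same grasp; the last joint's range is limited). The gripper opens to 87 mm and grips with 3 to 60 N. Pads are 19 mm wide; open, the fingers measure 117 mm over their backs; the gripper's body (75 mm by 190 mm) begins 51 mm behind the grasp point.
Start: joints at [-1.364, 0.332, -0.065, 1.46, 0.022, 1.35, -0.088], TCP at [0.142, 0.609, 0.245] pointing down, gripper open.
Joint ranges: [-2.6, 2.6], [-0.5, 2.12], [-1.47, 1.34], [0.16, 2.42], [-1.27, 4.41], [0.06, 2.06], [-2.6, 2.6]. Speed limits (rad/s): [2.22, 2.22, 2.79, 2.79, 3.14, 3.14, 3.14].

### API

Orientations are given as a unit quaternion [x, y, z, w].
In Python, from bench import telemetry, camera, get_calibration, r gives the robot as it stands.
- The arm moves only by the tool drive_tool, never from a script. Its argument "series" is one flat list of numbers, 7 for each row, row after row: the turn, a rotation vector about the tool's x, y, z in units of 5 degrees (1.0 is 5 degrees), then the shift along the tool's x, y, z in units of 40 mm (1.0 is 40 mm), then the opening, from -1 (shut) to 1 (fully open). A call has 1 to 10 rows; each row is the pose to reach, as a shift and turn from the pose commanded when the call began, along the tool's axes at that moment; what a row does not reach only later rows make up. A row lasts 1/12 s, in which the tool goes at most 41.7 mm and 7.16 degrees, less where a joint would pass 70% of its speed; a pose out of reach is approached as far as the arm can. A call with a gripper value outside its range is refused whole. The fingers move at their own pace and stop on an object; "grip_force" is the grip in N (left out, the last holds). Time passes only in rows, so rows that repeat a pose let the fingers close. It gives the time, the measured TCP pose, the force, the opening and the grip force at its end, in the units of the state.
- telemetry.read_state(): the state, without advancing time (a new reading comes with each control period).
- camera(name): name is "scene" or "top"; returns the picture (480x640x3 uint8, red, green, blue); there is no depth.
- get_calibration(name): a dict with "fovy" (degrees; the focal length in pixels is half the picture's height over the tangent of half this angle, whatever the lens; pixels are square), "cx", "cy" (the principal point, pixels), "xyz" and "rotation" of the camera in the world. Camera axes: x right, y up, looking along -z (the intrinsics and any distortion apply to the point x, -y, -z); pixel columns grow to the right and rows downward; lengths in m; the calibration is good to about 2 mm. A picture is of the moment at which its call begins. get_calibration takes no time and is no camera call.
- r.close_job(): hands the job in; it is judged then, once.
The state is a dict: "time": time; "joint_positions": joint angles; "joint_vel": joint speeds; "joint_torque": joint torques, N m; "ee_pos": TCP position; "eef_rot": TCP orientation; "ft_force": force on the tool from outside, world axes, zero at the start; "torque": the same for the moment, N m; "width": finger opening in m; "grip_force": force on a finger pad.
Only numpy, scipy, OpenCV 4.12 (cv2) and the standard library are available. Lean on these libraries where they do the work, as an engineer would, in place of code of your own. Each camera call takes 0.05 s, during which the arm holds its last target. There are 200 camera calls.

## Working session

There is one attempt and no reset: what is moved stays moved. The work goes in short steps, Python scripts to look and compute and a tool call to move; the robot and the scene stay as the last step left them, time stands still between calls to the robot, and variables do not carry over. Pictures are saved under pics/ and viewed, at most 10 in all, crops included, and the job is handed in when it is done.

Besides the shell and the picture viewer there is one more tool, called as name(argument=value, ...) on one line, values as JSON. drive_tool: Moves the arm, as the interface text tells. Its arguments: {"type":"object","properties":{"series":{"type":"array"},"grip_force":{"type":"number"}},"required":["series"]}

```bash
mkdir -p pics; python3 - <<'E'
from bench import *
import cv2
s=telemetry.read_state();print(s['time'],s['ee_pos'],s['eef_rot'],s['width'],r.tips_ahead)
for n in("scene","top"):
    print(n,get_calibration(n)); cv2.imwrite(f"pics/{n}0.png",camera(n)[:,:,::-1])
E
```

```text
0.0 [0.14228119 0.6082361  0.24374253] [ 1.14629475e-01  9.93408067e-01 -7.02733003e-04 -4.64742227e-05] 0.08715883732157123 0.022
scene {'fovy': 48.02388461385717, 'cx': 315.46344344407504, 'cy': 239.3133355804275, 'xyz': array([ 1.0078314 , -0.73697538,  1.1623026 ]), 'rotation': array([0.32284606, 0.10651736, 0.27067055, 0.90064528])}
top {'fovy': 50.707043848812006, 'cx': 317.83876486429585, 'cy': 231.41000372939757, 'xyz': array([ 0.39726894, -0.01029412,  1.4068789 ]), 'rotation': array([-0.02990082,  0.01528035,  0.71725237, -0.69600394])}
```

View pics/top0.png

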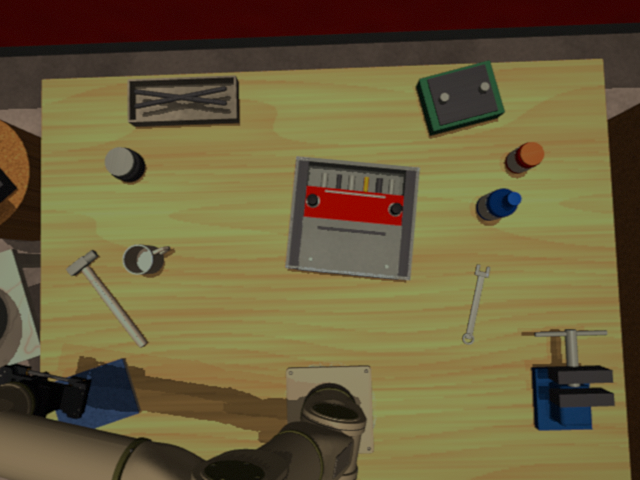

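View pics/scene0.png

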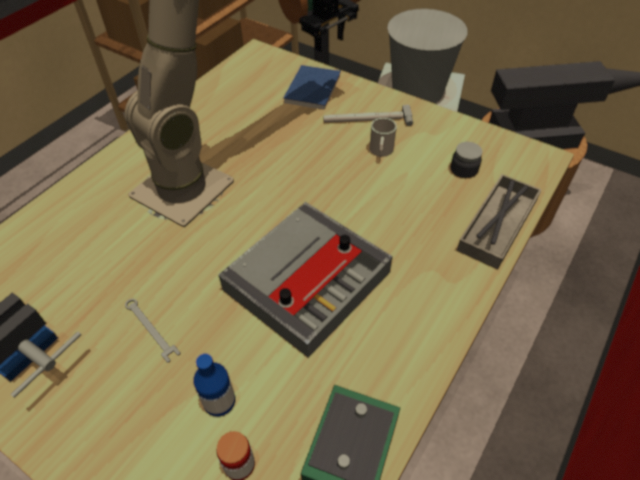

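The top view shows the chest with its far edge up in the image, with corners near (299,157), (418,168), (410,280) and (288,270). The knobs are at (313,200) and (396,209). The mug at (145,260) and bottle at (497,205) are well clear. The scene view shows knobs at (345,243) and (286,297).

```bash
cat > h.py <<'E'
from bench import *
import cv2, numpy as np
from scipy.spatial.transform import Rotation as R
def ray(n,u,v):
    c=get_calibration(n); f=240/np.tan(np.radians(c['fovy'])/2)
    d=R.from_quat(c['rotation']).apply([(u-c['cx'])/f,-(v-c['cy'])/f,-1]); return np.array(c['xyz']),d
def onz(n,u,v,z):
    o,d=ray(n,u,v); return o+d*(z-o[2])/d[2]
def knobs(im,guess,rad=13):
    """dark blob centroids near the guesses"""
    out=[]
    for g in guess:
        m=np.zeros(im.shape[:2],np.uint8); cv2.circle(m,tuple(int(a) for a in g),rad,255,-1)
        k=((im.max(2)<45)&(m>0)).astype(np.uint8)
        n,l,st,ce=cv2.connectedComponentsWithStats(k)
        i=1+np.argmax(st[1:,4]); out.append((*ce[i],st[i,4]))
    return out
E
python3 - <<'E'
from h import *
im=camera("top"); im2=camera("scene")
hsv=cv2.cvtColor(im,cv2.COLOR_RGB2HSV)
m=((hsv[...,1]<70)|(hsv[...,0]<8)|(hsv[...,0]>170)).astype(np.uint8)*255
roi=np.zeros_like(m); roi[145:295,275:430]=255; m&=roi
c=max(cv2.findContours(m,cv2.RETR_EXTERNAL,cv2.CHAIN_APPROX_NONE)[0],key=cv2.contourArea)
rect=cv2.minAreaRect(c); print(rect,cv2.contourArea(c))
P=np.array([onz("top",*p,0.071) for p in cv2.boxPoints(rect)]); print(P.round(4), np.linalg.norm(np.diff(P,axis=0),axis=1))
M=np.array([onz("top",*p,0.071) for p in [(299,157),(418,168),(410,280),(288,270)]]);print(M.round(4),np.linalg.norm(np.diff(M,axis=0),axis=1))
k=knobs(im,[(313,200),(396,209)]); k2=knobs(im2,[(345,243),(286,297)])
for a,b in zip(k,k2):
    o,d=ray("top",*a[:2]);o2,d2=ray("scene",*b[:2])
    t=np.linalg.lstsq(np.c_[d,-d2],o2-o,rcond=None)[0]
    print(a,b,o+d*t[0],o2+d2*t[1],onz("top",*a[:2],.09))
out=cv2.resize(im[145:295,275:430],None,fx=4,fy=4,interpolation=cv2.INTER_CUBIC)[:,:,::-1].copy()
cv2.polylines(out,[np.int32((cv2.boxPoints(rect)-[275,145])*4)],True,(255,0,255),1)
cv2.imwrite("pics/crop.png",out)
E
```

```text
((352.1758117675781, 217.99111938476562), (125.02581787109375, 113.5738296508789), 5.237475872039795) 13843.5
[[ 0.3871  0.1062  0.071 ]
 [ 0.6875  0.0708  0.071 ]
 [ 0.6457 -0.2589  0.071 ]
 [ 0.3478 -0.2193  0.071 ]] [0.30250259 0.33239924 0.30046962]
[[ 0.6838  0.0605  0.071 ]
 [ 0.6435 -0.2546  0.071 ]
 [ 0.3484 -0.2213  0.071 ]
 [ 0.3838  0.0977  0.071 ]] [0.31764798 0.29698879 0.32092438]
(np.float64(312.0), np.float64(200.0), np.int32(87)) (np.float64(344.328125), np.float64(241.9765625), np.int32(128)) [0.56484753 0.0285887  0.08923876] [0.56340082 0.02744172 0.08902091] [0.56475072 0.02856624 0.09      ]
(np.float64(395.88), np.float64(208.76), np.int32(100)) (np.float64(285.0916030534351), np.float64(296.67175572519085), np.int32(131)) [ 0.53516241 -0.18972532  0.08643597] [ 0.53307643 -0.19149594  0.08645874] [ 0.53479022 -0.18924101  0.09      ]
```

View pics/crop.png

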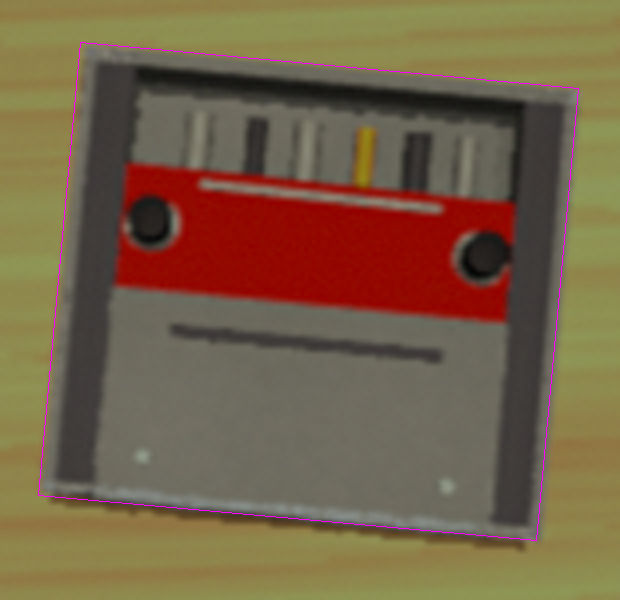

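The chest origin is about (0.537, -0.078) with yaw -7.2°. The cover is at about x=+13 mm, so roughly 67 mm short, and nearly straight. The first move goes above and behind the left knob, with fingers shut and tool y aligned to chest y.

drive_tool(series=[0,0,-1.2,-12.45,-11.86,0,-1,0,0,-1.2,-12.45,-11.86,0,-1,0,0,-1.2,-12.45,-11.86,0,-1,0,0,-1.2,-12.45,-11.86,0,-1,0,0,-1.2,-12.45,-11.86,0,-1,0,0,-1.2,-12.45,-11.86,0,-1,0,0,-1.2,-12.45,-11.86,0,-1,0,0,-1.2,-12.45,-11.86,0,-1,0,0,-1.2,-12.45,-11.86,0,-1,0,0,-1.2,-12.45,-11.86,0,-1])

```text
time: 1.03
ee_pos: [0.3713, 0.258, 0.2446]
eef_rot: [0.063, 0.998, 0.0, 0.0]
ft_force: [1.3, 1.0, -0.3]
width: 0.0283
grip_force: 0.0
```

drive_tool(series=[0,0,0,-4.1,-4.9,0,-1,0,0,0,-4.1,-4.9,0,-1,0,0,0,-4.1,-4.9,0,-1,0,0,0,-4.1,-4.9,0,-1,0,0,0,-4.1,-4.9,0,-1,0,0,0,-4.1,-4.9,0,-1,0,0,0,-4.1,-4.9,0,-1,0,0,0,-4.1,-4.9,0,-1,0,0,0,-4.1,-4.9,0,-1])

```text
time: 1.78
ee_pos: [0.5086, 0.0454, 0.2443]
eef_rot: [0.063, 0.998, 0.0, -0.0]
ft_force: [-1.7, 0.5, -0.0]
width: 0.0008
grip_force: 0.0
```

drive_tool(series=[0,0,0,-0.3,-0.26,1,-1,0,0,0,-0.3,-0.26,2,-1,0,0,0,-0.3,-0.26,3,-1,0,0,0,-0.3,-0.26,3.4,-1,0,0,0,-0.3,-0.26,3.55,-1,0,0,0,-0.3,-0.26,3.55,-1,0,0,0,-0.3,-0.26,3.55,-1])

```text
time: 2.37
ee_pos: [0.52, 0.0344, 0.1037]
eef_rot: [0.062, 0.998, 0.0, 0.001]
ft_force: [0.2, -0.0, -0.3]
width: 0.0006
grip_force: 0.0
```

drive_tool(series=[0,0,0,-0.2,0,0,-1,0,0,0,-0.3,0,0,-1,0,0,0,-0.4,0,0,-1,0,0,0,-0.47,0,0,-1,0,0,0,-0.54,0,0,-1,0,0,0,-0.61,0,0,-1,0,0,0,-0.68,0,0,-1,0,0,0,-0.75,0,0,-1,0,0,0,-0.8,0,0,-1,0,0,0,-0.8,0,0,-1])

```text
time: 3.2
ee_pos: [0.5506, 0.0294, 0.1024]
eef_rot: [0.063, 0.998, 0.0, -0.001]
ft_force: [-4.9, 0.7, 3.8]
width: 0.0002
grip_force: 2.5
```

```bash
cat >> h.py <<'E'
O=np.array([.537,-.078]);U=np.array([.992,-.125]);V=np.array([.125,.992])
def where(tag,hide=()):
    """front edge of the red plate in the top view -> cover x and skew; tool position in the chest frame"""
    im=camera("top"); hsv=cv2.cvtColor(im,cv2.COLOR_RGB2HSV)
    red=((hsv[...,1]>150)&(hsv[...,2]>60)&((hsv[...,0]<8)|(hsv[...,0]>170)))
    pts=[]
    for u in range(308,402,2):
        v=np.flatnonzero(red[150:260,u])
        if len(v)>4: pts.append((onz("top",u,v[0]+150-.5,.066)[:2]-O))
    p=np.array(pts); x,y=p@U,p@V
    k=np.abs(x-np.median(x))<.03
    for _ in range(3):
        f=np.polyfit(y[k],x[k],1); e=np.abs(np.polyval(f,y)-x); k=e<max(.002,2*np.median(e))
    s=telemetry.read_state(); q=np.array(s['ee_pos'][:2])-O
    print(tag,"t",s['time'],"cover x mm",1000*f[1]-40,"skew deg",np.degrees(np.arctan(-f[0])),"used",k.sum(),len(k),
      "knobL,R x",1000*(np.polyval(f,[.11,-.11])-.04),"tool",1000*q@U,1000*q@V,s['ee_pos'][2],s['ft_force'])
    cv2.imwrite(f"pics/{tag}.png",cv2.resize(im[130:300,260:440],None,fx=3,fy=3)[:,:,::-1])
E
python3 -c "from h import *; where('p1')"
```

```text
p1 t 3.25 cover x mm 20.95860783225941 skew deg -3.193898313295033 used 30 31 knobL,R x [27.09681167 14.820404  ] tool 0.035934934778580896 108.20745032890086 0.10242068014133589 [-4.40151418 -0.21262206  3.70289364]
```

View pics/p1.png

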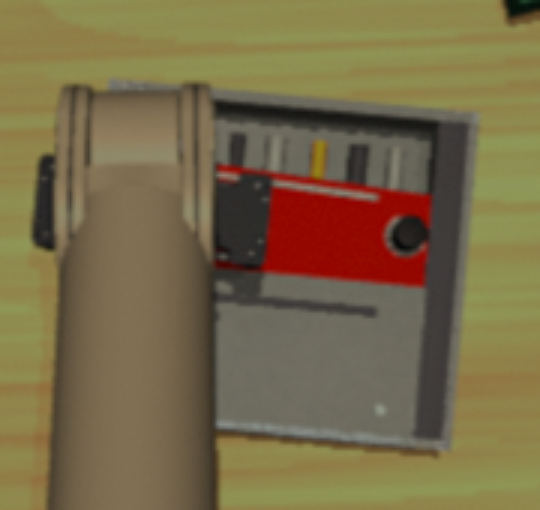

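The view shows the left knob pushed ahead: skew -3.2°, left knob at 27 mm and right at 15 mm. Now for the right knob, backing off first.

drive_tool(series=[0,0,0,0.7,0,0,-1,0,0,0,0.7,-0.8,0,-1,0,0,0,0.7,-1.7,0,-1,0,0,0,0.7,-2.6,0,-1,0,0,0,0.7,-3.5,0,-1,0,0,0,0.7,-4.4,0,-1,0,0,0,0.7,-5.2,0,-1,0,0,0,0.7,-5.45,0,-1,0,0,0,0.7,-5.45,0,-1,0,0,0,0.6,-5.45,0,-1])

```text
time: 4.08
ee_pos: [0.5, -0.184, 0.1025]
eef_rot: [0.063, 0.998, 0.0, -0.0]
ft_force: [1.0, 0.8, 0.4]
width: 0.0007
grip_force: 0.0
```

```bash
python3 -c "from h import *; where('p2')"
```

```text
p2 t 4.1333 cover x mm 20.953505961164602 skew deg -3.028498742134219 used 42 42 knobL,R x [26.77322705 15.13378487] tool -22.174028557962593 -108.34979168754286 0.10252028432905406 [ 1.35047661  0.99138041 -0.397383  ]
```

drive_tool(series=[0,0,0,-0.15,0,0,-1,0,0,0,-0.25,0,0,-1,0,0,0,-0.35,0,0,-1,0,0,0,-0.45,0,0,-1,0,0,0,-0.55,0,0,-1,0,0,0,-0.65,0,0,-1,0,0,0,-0.75,0,0,-1,0,0,0,-0.83,0,0,-1,0,0,0,-0.88,0,0,-1,0,0,0,-0.88,0,0,-1])

```text
time: 4.97
ee_pos: [0.5349, -0.1877, 0.1022]
eef_rot: [0.062, 0.998, 0.0, -0.001]
ft_force: [-5.2, 0.4, 4.7]
width: 0.0007
grip_force: 2.4
```

```bash
python3 -c "from h import *; where('p3')"
```

```text
p3 t 5.0167 cover x mm 34.90733691622894 skew deg 1.9375648449074996 used 38 40 knobL,R x [31.18606082 38.62861301] tool 11.625896481538984 -109.04027090896462 0.10222217490468315 [-4.76661842  0.30247858  3.15036946]
```

drive_tool(series=[0,0,0,0.7,0,0,-1,0,0,0,0.7,0.8,0,-1,0,0,0,0.7,1.7,0,-1,0,0,0,0.7,2.6,0,-1,0,0,0,0.7,3.5,0,-1,0,0,0,0.7,4.4,0,-1,0,0,0,0.7,5.2,0,-1,0,0,0,0.7,5.45,0,-1,0,0,0,0.6,5.45,0,-1,0,0,0,0.4,5.45,0,-1])

```text
time: 5.85
ee_pos: [0.5466, 0.0306, 0.1025]
eef_rot: [0.061, 0.998, 0.0, -0.0]
ft_force: [0.5, -0.3, 0.5]
width: 0.0006
grip_force: 0.0
```

drive_tool(series=[0,0,0,-0.1,0,0,-1,0,0,0,-0.18,0,0,-1,0,0,0,-0.26,0,0,-1,0,0,0,-0.34,0,0,-1,0,0,0,-0.42,0,0,-1,0,0,0,-0.5,0,0,-1,0,0,0,-0.58,0,0,-1,0,0,0,-0.66,0,0,-1,0,0,0,-0.74,0,0,-1,0,0,0,-0.74,0,0,-1])

```text
time: 6.68
ee_pos: [0.5755, 0.0252, 0.1022]
eef_rot: [0.063, 0.998, -0.0, -0.001]
ft_force: [-4.0, -0.2, 2.5]
width: 0.0005
grip_force: 1.7
```

```bash
python3 -c "from h import *; where('p4')"
```

```text
p4 t 6.7333 cover x mm 47.473275356126635 skew deg -2.4276976117498283 used 30 35 knobL,R x [52.13691143 42.80963928] tool 25.27908610411189 107.1877322250891 0.10222632563929161 [-3.79321733  0.01379199  1.09536285]
```

drive_tool(series=[0,0,0,0.7,0,0,-1,0,0,0,0.7,-0.8,0,-1,0,0,0,0.7,-1.7,0,-1,0,0,0,0.7,-2.6,0,-1,0,0,0,0.7,-3.5,0,-1,0,0,0,0.7,-4.4,0,-1,0,0,0,0.7,-5.2,0,-1,0,0,0,0.7,-5.4,0,-1,0,0,0,0.6,-5.4,0,-1,0,0,0,0.4,-5.4,0,-1])

```text
time: 7.57
ee_pos: [0.5331, -0.1863, 0.1026]
eef_rot: [0.063, 0.998, 0.0, 0.0]
ft_force: [1.0, 0.6, -0.4]
width: 0.0006
grip_force: 0.0
```

drive_tool(series=[0,0,0,-0.1,0,0,-1,0,0,0,-0.2,0,0,-1,0,0,0,-0.28,0,0,-1,0,0,0,-0.36,0,0,-1,0,0,0,-0.44,0,0,-1,0,0,0,-0.52,0,0,-1,0,0,0,-0.6,0,0,-1,0,0,0,-0.68,0,0,-1,0,0,0,-0.76,0,0,-1,0,0,0,-0.8,0,0,-1])

```text
time: 8.4
ee_pos: [0.5646, -0.1886, 0.1022]
eef_rot: [0.062, 0.998, 0.0, -0.001]
ft_force: [-9.3, 0.8, 5.6]
width: 0.0007
grip_force: 4.0
```

```bash
python3 -c "from h import *; where('p5')"
```

```text
p5 t 8.45 cover x mm 63.659413845494356 skew deg 3.52509924864804 used 35 39 knobL,R x [56.88315697 70.43567072] tool 41.374767161680424 -106.26625702048058 0.10218443867375736 [-6.04456201  0.51025299  4.61495179]
```

drive_tool(series=[0,0,0,0.7,0,0,-1,0,0,0,0.7,0.8,0,-1,0,0,0,0.7,1.7,0,-1,0,0,0,0.7,2.6,0,-1,0,0,0,0.7,3.5,0,-1,0,0,0,0.7,4.4,0,-1,0,0,0,0.7,5.2,0,-1,0,0,0,0.7,5.35,0,-1,0,0,0,0.6,5.35,0,-1,0,0,0,0.45,5.35,0,-1])

```text
time: 9.28
ee_pos: [0.5739, 0.0253, 0.1025]
eef_rot: [0.061, 0.998, -0.0, -0.0]
ft_force: [-0.5, -0.2, 0.4]
width: 0.0007
grip_force: 0.0
```

drive_tool(series=[0,0,0,-0.1,0,0,-1,0,0,0,-0.2,0,0,-1,0,0,0,-0.28,0,0,-1,0,0,0,-0.36,0,0,-1,0,0,0,-0.44,0,0,-1,0,0,0,-0.5,0,0,-1,0,0,0,-0.56,0,0,-1,0,0,0,-0.62,0,0,-1,0,0,0,-0.68,0,0,-1,0,0,0,-0.72,0,0,-1])

```text
time: 10.12
ee_pos: [0.6015, 0.0196, 0.1024]
eef_rot: [0.063, 0.998, 0.0, -0.001]
ft_force: [-8.1, 1.0, 5.8]
width: 0.0005
grip_force: 3.9
```

```bash
python3 -c "from h import *; where('p6')"
```

```text
p6 t 10.1667 cover x mm 77.75258282377727 skew deg -1.3328504342600254 used 29 35 knobL,R x [80.31193364 75.19323201] tool 51.96918563762645 104.94268117702643 0.10241051329698059 [-6.94505091  1.67985309  3.69563896]
```

drive_tool(series=[0,0,0,0.6,0,0,-1,0,0,0,0.6,-0.8,0,-1,0,0,0,0.6,-1.7,0,-1,0,0,0,0.6,-2.6,0,-1,0,0,0,0.6,-3.5,0,-1,0,0,0,0.6,-4.4,0,-1,0,0,0,0.6,-5.15,0,-1,0,0,0,0.6,-5.35,0,-1,0,0,0,0.4,-5.35,0,-1,0,0,0,0.3,-5.35,0,-1])

```text
time: 11.0
ee_pos: [0.5643, -0.1909, 0.1026]
eef_rot: [0.064, 0.998, 0.0, 0.0]
ft_force: [0.7, 1.6, 0.4]
width: 0.0007
grip_force: 0.0
```

drive_tool(series=[0,0,0,-0.1,0,0,-1,0,0,0,-0.15,0,0,-1,0,0,0,-0.2,0,0,-1,0,0,0,-0.25,0,0,-1,0,0,0,-0.3,0,0,-1,0,0,0,-0.35,0,0,-1,0,0,0,-0.38,0,0,-1,0,0,0,-0.41,0,0,-1])

```text
time: 11.67
ee_pos: [0.5763, -0.1907, 0.1021]
eef_rot: [0.062, 0.998, 0.001, -0.005]
ft_force: [-27.9, 5.6, 21.7]
width: 0.0001
grip_force: 14.0
```

```bash
python3 -c "from h import *; where('p7')"
```

```text
p7 t 11.7167 cover x mm 80.29761974602818 skew deg -0.029666084941855332 used 37 39 knobL,R x [80.35457455 80.24066495] tool 52.98609280297786 -106.96525144699478 0.10200645627490172 [-21.53992334   4.70972572  16.826277  ]
```

The cover is home and straight against the wall; the force rose when it touched. Next I back off, lift clear and check with a picture.

drive_tool(series=[0,0,0,0.3,0,0,-1,0,0,0,0.9,0,0,-1,0,0,0,1.0,0,0,-1,0,0,0,1.0,0,-1,-1,0,0,0,1.0,0,-2,-1,0,0,0,1.5,0,-3,-1,0,0,0,2.0,0,-3,-1,0,0,0,2.0,0,-3,-1,0,0,0,2.0,0,-3,-1])

```text
time: 12.47
ee_pos: [0.501, -0.181, 0.2233]
eef_rot: [0.062, 0.998, 0.001, 0.001]
ft_force: [-0.4, 0.3, -0.6]
width: 0.0004
grip_force: 0.0
```

```bash
python3 -c "from h import *; where('p8')"
```

```text
p8 t 12.5167 cover x mm 80.34150842397555 skew deg 0.0005072528124879252 used 46 47 knobL,R x [80.34053457 80.34248228] tool -22.62151091975374 -106.58959747047103 0.22257587237589105 [-0.41995266  0.77994376 -0.49168622]
```

View pics/p8.png

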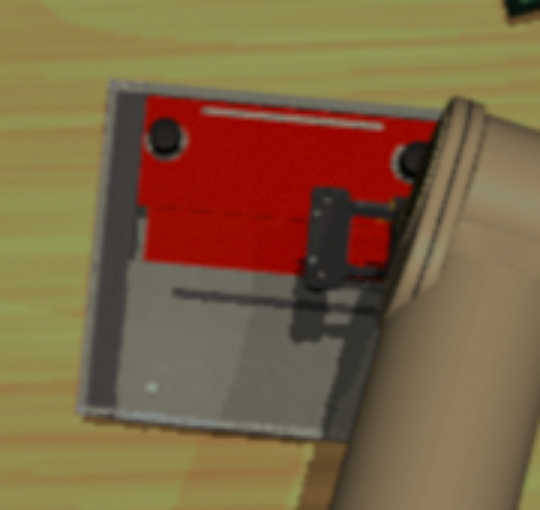

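The picture shows the red plate flush against the far wall, with knobs at crop (165,138) and (412,160) and the gripper clear.

```bash
python3 -c "from bench import r; print(r.close_job())"
```

```text
the job is handed in; nothing more can be done
None
```

The cover is closed against the far wall (measured at x ≈ 80 mm, skew ≈ 0°), the gripper is clear, the mug and bottle were never approached, and I handed the job in at about 12.5 s; no verdict was returned.

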